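Open the cooling-water valve half a turn of its stem

ROBOT

A 7-joint arm with a two-finger parallel gripper is mounted at the origin on the work surface. World frame = base frame: x ahead of the robot, y to its left, z up, the work surface at z = 0. Lengths are in mm, angles in rad, forces in N, time in s.
With the tool pointing down it reaches from about 400 to 875 mm from the base axis. Payload 6.5 kg.
Tool frame: the origin (TCP) lies midway between the tips of the shut fingers; the grasp point (between the pads) lies 19 mm behind it; z points along the fingers, y is the direction in which the jaws open and shut (so a half turn about z gives the same grasp; the last joint's range is limited). The gripper opens to 85 mm and grips with 20 to 120 N. Pads are 22 mm wide; open, the fingers measure 114 mm over their backs; the gripper's body (76 mm by 85 mm) begins 54 mm behind the grasp point. The pads swing forward as they close: fully open they stand 13 mm farther back than shut.
Start: joints at [1.213, 0.536, -0.004, 1.538, 0.003, 1.067, -0.071], TCP at [186.986, -622.516, 231.29] pointing down, gripper open.
Joint ranges: [-2.7, 2.7], [-0.37, 2.16], [-1.27, 1.26], [0.24, 2.4], [-1.31, 4.45], [0.19, 1.91], [-2.76, 2.76]. Speed limits (rad/s): [2.39, 2.39, 3.14, 3.14, 3.14, 3.14, 3.14].

INTERFACE

Orientations are given as [roll, pitch, yaw] about the fixed x, y, z axes, in that order (R = Rz(yaw) Ry(pitch) Rx(roll)).
In Python, from bench import read_state, snapshot, job_done, boxes_of, regions_of gives the robot as it stands. The module is installed in compiled form; this text tells all that it offers.
- The arm moves only by the shell command python3 -m jog 'ROWS' [OPENING] [FORCE]. ROWS is JSON, one flat list of numbers, 6 for each row, row after row: the shift along the tool's x, y, z scaled (see below), then the turn, a rotation vector about the tool's x, y, z scaled (see below). A call has 1 to 8 rows; each row shifts and turns the commanded pose from where the row before left it, along the tool's axes as they then stand; what a row does not reach is not made up. The controller multiplies each number of a shift by 0.06 m and each number of a turn by 0.08 rad. A row lasts 1/8 s, in which the tool goes at most 62.5 mm and 10.7 degrees, less where a joint would pass 70% of its speed; a pose out of reach is approached as far as the arm can. A call with a number of a shift or a turn outside -1 to 1 is refused whole. A call with a gripper value outside its range is refused whole. OPENING is the opening, from -1 (shut) to 1 (fully open), so that 0 is half open, set as the call begins (- or left out, the last holds). The fingers move at their own pace and stop on an object; FORCE is the grip in N (left out, the last holds). Time passes only in rows, so rows that do not move let the fingers close. It gives the time, the measured TCP pose, the force and the opening at its end, in the units of the state.
- read_state(): the state, without advancing time (a new reading comes with each control period).
- snapshot(name): name is "scene" or "top" or "wrist"; returns a dict with "img" (480x640x3 uint8, blue, green, red), "range_z" (480x640 float32, mm along the optical axis (not along the pixel's ray), 0 where there is no reading), "intrinsics" (3x3 intrinsics, pixels), "camera_from_world" (4x4, takes a point from world to camera coordinates). Camera axes: x right, y up, looking along -z (the intrinsics and any distortion apply to the point x, -y, -z); pixel columns grow to the right and rows downward; lengths in mm; the calibration is good to about 2 mm. A picture is of the moment at which its call begins.
- job_done(): hands the job in, once; it reports no verdict.
Trained networks look in a picture, given as the dict that the camera call returned (one of the last four; its "shot" number tells which), for a name from the list of things; names that differ only in an ending like _2 or _b are one class to them, and where a whole thing is asked for, a point or a joint stands for the part that bears it (a point fixed in the world has none). Each returns a list of dicts, best first, with "p" (0 to 1); they miss things now and then, are a little off and sometimes report something else, mostly with a low value. They report only what shows in the picture. A call takes as long as a camera call.
- boxes_of(picture, label): "location" ([column, row] in pixels, amid what is visible of it).
- regions_of(picture, label): "pixels" (480x640 bool, what is visible of it) and "location" ([column, row] in pixels, amid what is visible of it).
The state is a dict: "time_s": time; "joint_positions": joint angles; "qd": joint speeds; "joint_torque": joint torques, N m; "ee_pos": TCP position; "orientation": TCP orientation; "wrist_force": force on the tool from outside, world axes, zero at the start; "ft_torque": the same for the moment, N m; "opening": finger opening in mm.
Only numpy, scipy, OpenCV 4.12 (cv2) and the standard library are available. Lean on these libraries where they do the work, as an engineer would, in place of code of your own. Each camera call takes 0.05 s, during which the arm holds its last target.

TASK

Open the blue-wheeled cooling-water valve by half a turn of its stem, turning the wheel anticlockwise by its upright crank knob. The wheel sits loosely on the stem, so first take up the slack and count the half turn only from where the yellow pointer starts to move with it. Then let go, and leave the red-wheeled valve alone.

Things in the scene. Friction and masses are not known exactly. Their poses are not given: they have to be found in the camera images.
- supply_valve: Brass gate valve with the BLUE handwheel, fixed. Origin on the bench top, below the vertical axis of stem and wheel; x axis = direction of the yellow pointer when closed (the start), z up. Heights above bench: white dial (180 mm across, ticks every 30 degrees) 120 mm; pointer (fixed to the stem, 85 mm long from the axis, 12 mm wide) 127; top of wheel (132 mm across) and hub 156 at most.
- supply_crank (a point): Middle of the black upright crank knob on the blue wheel: cylinder 24 mm across, 155 to 205 mm above the bench, this point at 182, 48 mm from the wheel's axis. It revolves freely on its pin, so the gripper need not turn. It starts 40 to 90 degrees clockwise (from above) of the pointer; the slack is gone once it stands right above the pointer.
- supply_stem (a joint): Angle of stem and yellow pointer of the blue-wheeled valve, rad: 0 = closed (start), grows anticlockwise seen from above as it opens; half a turn = 3.14; stop at 6.6. Once the slack is gone the wheel carries the stem along with it (about 6 N at the knob); the stem stays where it is left.
- return_crank (a point): Middle of the black crank knob of the RED-wheeled valve near it, built the same: leave alone.

How it is judged:
By the outcome, as a careful person would: the job done as asked, in the order asked, and still so for the second after the job is handed in, with the robot touching nothing.
It also fails if it takes over 43 s, if anything falls off the work surface, if the arm or the gripper's body presses on something with over 40 N, if the wrist force passes 120 N, or if a joint passes its speed limit or range.

## Working session

There is one attempt and no reset: what is moved stays moved. The work goes in short steps, Python scripts to look and compute and a shell command to move; the robot and the scene stay as the last step left them, time stands still between calls to the robot, and variables do not carry over. Pictures are saved under pics/ and viewed, and the job is handed in when it is done.

```bash
mkdir -p pics; ls
cat > h.py <<'E'
import numpy as np, cv2
from bench import *
def save(s,n): cv2.imwrite(f'pics/{n}.png',s['img'])
def proj(s,P):
    T=np.array(s['camera_from_world']);K=np.array(s['intrinsics'])
    P=np.atleast_2d(P);c=P@T[:3,:3].T+T[:3,3]; c=c*[1,-1,-1]
    u=c@K.T; return u[:,:2]/u[:,2:]
def ray_z(s,uv,z):
    T=np.array(s['camera_from_world']);K=np.array(s['intrinsics'])
    uv=np.atleast_2d(uv);d=np.c_[uv,np.ones(len(uv))]@np.linalg.inv(K).T*[1,-1,-1]
    R=T[:3,:3];o=-R.T@T[:3,3];d=d@R
    return o+d*((z-o[2])/d[:,2])[:,None]
E
python3 - <<'E'
from h import *
st=read_state();print(st)
for n in['scene','top']:
    s=snapshot(n);save(s,n+'0');print(s.keys(),s['intrinsics'])
    for l in['supply_valve','supply_crank','return_crank','supply_stem']:
        for r in boxes_of(s,l)[:3]:
            print(n,l,r['p'],r['location'],ray_z(s,r['location'],182)[0].round(0))
E
```

```text
pics
{'time_s': 0.0, 'joint_positions': array([ 1.21282051,  0.53717059, -0.00441203,  1.53889407,  0.00260874,
        1.06727247, -0.0711971 ]), 'qd': array([ 0.00035206,  0.00048854, -0.0001226 ,  0.00091871,  0.00062776,
        0.00128093,  0.00074827]), 'joint_torque': array([ 2.54472534e-04, -5.83404315e+01,  1.04826350e+00, -2.59105897e+01,
        1.22509259e-02,  9.50420334e-03, -1.09531814e-05]), 'ee_pos': array([ 186.75584928, -621.92970485,  230.4023048 ]), 'orientation': array([-3.13986006e+00,  1.48741141e-04,  2.91832192e-01]), 'wrist_force': array([ 0.08268169, -1.22401014, -0.59933607]), 'ft_torque': array([ 0.0117451 , -0.00655528, -0.02943898]), 'opening': 85.50177677450432}
dict_keys(['img', 'range_z', 'intrinsics', 'camera_from_world', 'shot']) [[468.62301478   0.         317.83421121]
 [  0.         468.62301478 242.6187861 ]
 [  0.           0.           1.        ]]
scene supply_valve 0.7 [244.3, 198.1] [ 602. -105.  182.]
scene supply_crank 0.64 [217.6, 177.8] [ 591. -172.  182.]
scene return_crank 0.84 [430.6, 289.0] [588. 201. 182.]
scene supply_stem 0.68 [230.3, 181.6] [ 586. -149.  182.]
dict_keys(['img', 'range_z', 'intrinsics', 'camera_from_world', 'shot']) [[517.01170673   0.         313.93056803]
 [  0.         517.01170673 238.78739937]
 [  0.           0.           1.        ]]
top supply_valve 0.86 [428.8, 255.4] [ 539. -155.  182.]
top supply_crank 0.88 [440.8, 216.3] [ 590. -172.  182.]
top supply_crank 0.54 [431.1, 256.1] [ 538. -158.  182.]
top return_crank 0.61 [146.2, 211.5] [591. 205. 182.]
top supply_stem 0.83 [435.3, 250.9] [ 545. -164.  182.]
```

View pics/top0.png

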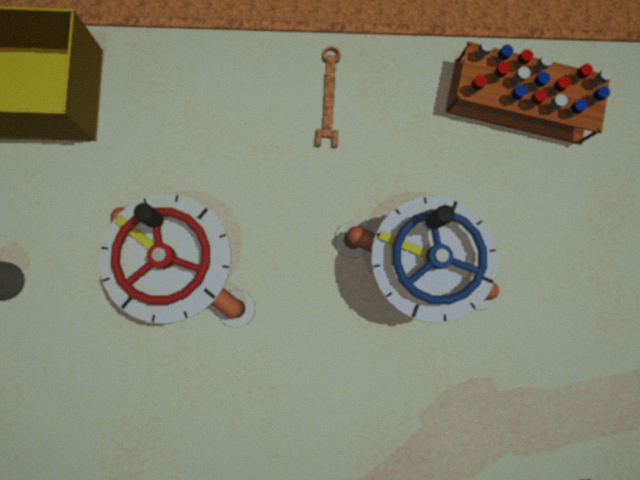

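View pics/scene0.png

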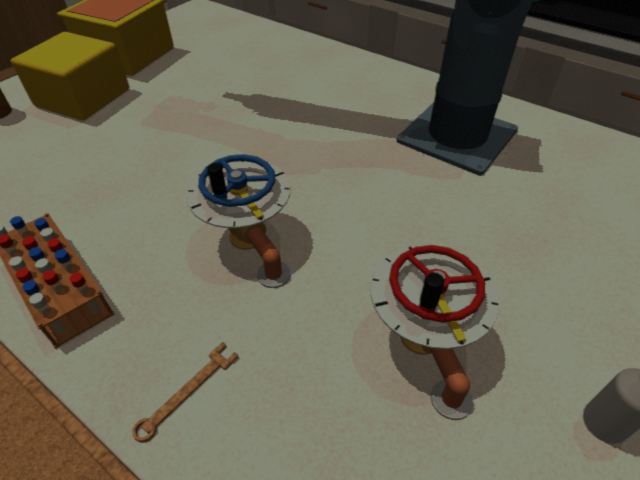

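The top view shows the blue valve with its hub at about (440,256), the knob at (441,215) and the pointer tip at about (380,236). The red valve is at about (160,255). Up in the image is +x and left is +y. Next I'll fit the axis, the pointer and the knob.

```bash
cat >> h.py <<'E'
def cloud(s):
    T=np.array(s['camera_from_world']);K=np.array(s['intrinsics'])
    v,u=np.mgrid[:480,:640];z=s['range_z']
    p=(np.dstack([u,v,np.ones_like(u)])@np.linalg.inv(K).T)*z[...,None]*[1,-1,-1]
    W=(p-T[:3,3])@T[:3,:3]; W[z<=0]=np.nan
    return W
def circ(P):
    A=np.c_[2*P[:,:2],np.ones(len(P))];b=(P[:,:2]**2).sum(1)
    x=np.linalg.lstsq(A,b,rcond=None)[0];return x[:2],np.sqrt(x[2]+x[0]**2+x[1]**2)
def valve(s,c0=(545,-155)):
    W=cloud(s);hsv=cv2.cvtColor(s['img'],cv2.COLOR_BGR2HSV);H,S,V=[hsv[...,i].astype(int) for i in range(3)]
    near=np.hypot(W[...,0]-c0[0],W[...,1]-c0[1])<130
    r={}
    r['blue']=W[near&(H>95)&(H<125)&(S>110)&(W[...,2]>130)&(W[...,2]<170)]
    r['yellow']=W[near&(H>22)&(H<35)&(S>130)&(W[...,2]>115)&(W[...,2]<140)]
    r['white']=W[near&(S<60)&(V>120)&(W[...,2]>110)&(W[...,2]<130)]
    r['black']=W[near&(V<70)&(W[...,2]>165)&(W[...,2]<215)]
    return r
E
python3 - <<'E'
from h import *
for n in['top','scene']:
    s=snapshot(n);r=valve(s)
    print(n,{k:(len(v),v.mean(0).round(1),v[:,2].max().round(0) if len(v) else 0) for k,v in r.items()})
    b=r['blue'];c,R=circ(b)
    for _ in range(5):
        d=np.hypot(*(b[:,:2]-c).T); b2=b[(abs(d-60)<10)]; c,R=circ(b2)
    print('wheel',c,R)
    w=r['white'];h=cv2.convexHull(w[:,:2].astype(np.float32))[:,0];cc,RR=cv2.minEnclosingCircle(h);print('dial',cc,RR)
    y=r['yellow'];d=y[:,:2]-c;a=np.arctan2(d[:,1],d[:,0]);m=np.hypot(*d.T)>50
    print('pointer ang',np.degrees(np.median(a)),np.degrees(np.median(a[m])),np.hypot(*d.T).max())
    k=r['black'];top=k[k[:,2]>199];kc=cv2.minEnclosingCircle(top[:,:2].astype(np.float32)) if len(top)>3 else None
    print('knob',kc,len(top), k[:,2].max(), k.mean(0), k.min(0),k.max(0))
    if kc: d=np.array(kc[0])-c;print(np.hypot(*d),np.degrees(np.arctan2(d[1],d[0])))
E
```

```text
top {'blue': (2180, array([ 534.5, -179. ,  149.1]), np.float64(169.0)), 'yellow': (238, array([ 560.8, -133.3,  126.4]), np.float64(130.0)), 'white': (6015, array([ 537.3, -179.6,  119.6]), np.float64(126.0)), 'black': (404, array([ 587.6, -168.1,  196.4]), np.float64(208.0))}
wheel [ 542.24435069 -178.84269526] 58.94720074859091
dial (543.01220703125, -179.53353881835938) 89.88276672363281
pointer ang 67.68473635034726 67.71511086928966 84.37401179696542
knob ((589.4714965820312, -171.014892578125), 11.636239051818848) 261 207.82304271934558 [ 587.55694625 -168.13493165  196.40711441] [ 578.19555634 -181.79146874  165.12169775] [ 599.121412   -159.49324214  207.82304272]
47.87147170787994 9.411098747149378
scene {'blue': (1384, array([ 551.9, -171.9,  148.4]), np.float64(170.0)), 'yellow': (131, array([ 566.6, -131. ,  126.8]), np.float64(135.0)), 'white': (1756, array([ 562.9, -169.6,  120. ]), np.float64(124.0)), 'black': (396, array([ 597. , -168.4,  190. ]), np.float64(207.0))}
wheel [ 547.84919093 -178.74971537] 58.70633989758579
dial (545.2550048828125, -182.53074645996094) 89.82263946533203
pointer ang 68.90991849261508 68.90991849261508 81.71605486028632
knob ((593.82177734375, -172.9245147705078), 12.129157066345215) 142 206.8725509107165 [ 596.99714158 -168.36427898  189.97189476] [ 581.81844371 -185.03671733  165.03665202] [ 605.60188187 -160.40483006  206.87255091]
46.34017332562608 7.221481803159614
```

```bash
python3 -m jog '[0.4,-0.245,-0.2,0,0,0, 0.8,-0.49,-0.3,0,0,0, 0.8,-0.49,0,0,0,0, 0.8,-0.49,0,0,0,0, 0.8,-0.49,0,0,0,0, 0.8,-0.49,0,0,0,0, 0.8,-0.49,0,0,0,0, 0.6,-0.37,0,0,0,0]' 1 60
```

```text
time_s: 1.6
ee_pos: [460.6, -315.8, 261.6]
orientation: [-3.142, -0.001, 0.294]
wrist_force: [-0.1, 0.0, 0.9]
opening: 85.3
```

```bash
python3 -m jog '[0.8,-0.49,0,0,0,0, 0.8,-0.49,0,0,0,0, 0.7,-0.42,0,0,0,0, 0.4,-0.24,0,0,0,0, 0.06,-0.04,0,0,0,0, 0,0,0,0,0,0]'
cat >> h.py <<'E'
def shift(dx,dy):
    yaw=read_state()['orientation'][2];c,s=np.cos(yaw),np.sin(yaw)
    return round((c*dx+s*dy)/60,3),round((s*dx-c*dy)/60,3)
E
python3 - <<'E'
from h import *
s=snapshot('wrist');save(s,'w1')
for l in['supply_crank']:
    for r in boxes_of(s,l)[:3]: print(r['p'],r['location'],ray_z(s,r['location'],182)[0])
r=valve(s);k=r['black'];t=k[k[:,2]>199];print(len(k),len(t),cv2.minEnclosingCircle(t[:,:2].astype(np.float32)) if len(t)>3 else 0)
print({k:(len(v),v.mean(0).round(1)) for k,v in r.items()})
print(read_state()['ee_pos'])
E
```

```text
time_s: 2.35
ee_pos: [587.8, -175.1, 261.2]
orientation: [3.141, 0.001, 0.291]
wrist_force: [0.3, -1.0, 0.8]
opening: 85.4
0.87 [322.7, 244.8] [ 589.53336174 -174.42163861  182.        ]
2232 1580 ((592.2765502929688, -172.97129821777344), 11.844232559204102)
{'blue': (6154, array([ 538. , -186.8,  150.2])), 'yellow': (604, array([ 558.6, -146.8,  127.6])), 'white': (17070, array([ 559.2, -188.1,  120.5])), 'black': (2232, array([ 595.5, -172. ,  198.6]))}
[ 587.48719408 -175.88410439  261.25272957]
```

View pics/w1.png

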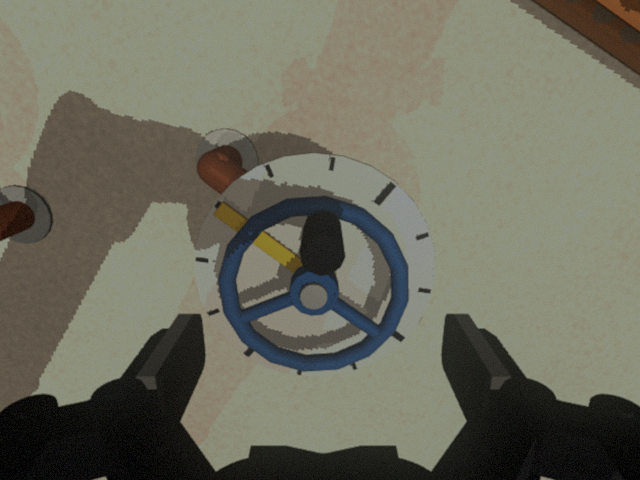

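The wrist view shows the knob at (322,240) between the open jaws, the hub at (315,293) and the pointer at upper left. The estimates agree on the knob at about (591,-172.5). I'll centre over it and descend.

```bash
python3 -m jog '[0.07,-0.035,0.3,0,0,0, 0,0,0.6,0,0,0, 0,0,0.45,0,0,0, 0,0,0.2,0,0,0, 0,0,0,0,0,0]' 1 50
python3 -m jog '[0,0,0,0,0,0,0,0,0,0,0,0,0,0,0,0,0,0,0,0,0,0,0,0]' -1 50
python3 - <<'E'
from h import *
s=snapshot('top');save(s,'t2');print(read_state()['ee_pos'],read_state()['opening'])
E
```

```text
time_s: 3.08
ee_pos: [591.2, -170.8, 167.3]
orientation: [-3.141, 0.002, 0.292]
wrist_force: [0.8, 0.1, -0.1]
opening: 85.4
time_s: 3.58
ee_pos: [592.3, -170.9, 169.0]
orientation: [3.141, -0.001, 0.292]
wrist_force: [0.1, -0.3, 2.7]
opening: 23.0
[ 592.33956328 -170.90220718  168.95964212] 22.374531021202078
```

View pics/t2.png

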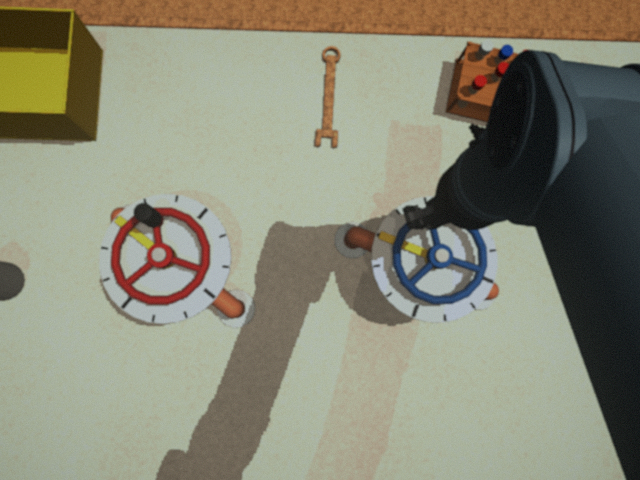

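The jaws hold the knob at 22–23 mm opening, with the TCP at (592,-171), and the wheel hasn't moved. Next I'll work out the arc rows.

Run:
```python
import numpy as np
yaw=.292;st=7.5
c=2*48*np.sin(np.radians(st/2))/60
for call in range(4):
    print([ (round(c*np.cos(p),3),round(-c*np.sin(p),3)) for p in [np.radians(10+st*(8*call+i+.5)+90)-yaw for i in range(8)]])
```

```text
[(np.float64(0.005), np.float64(-0.105)), (np.float64(-0.008), np.float64(-0.104)), (np.float64(-0.022), np.float64(-0.102)), (np.float64(-0.035), np.float64(-0.099)), (np.float64(-0.048), np.float64(-0.093)), (np.float64(-0.059), np.float64(-0.086)), (np.float64(-0.07), np.float64(-0.078)), (np.float64(-0.08), np.float64(-0.068))]
[(np.float64(-0.088), np.float64(-0.057)), (np.float64(-0.094), np.float64(-0.045)), (np.float64(-0.1), np.float64(-0.032)), (np.float64(-0.103), np.float64(-0.019)), (np.float64(-0.105), np.float64(-0.005)), (np.float64(-0.104), np.float64(0.008)), (np.float64(-0.102), np.float64(0.022)), (np.float64(-0.099), np.float64(0.035))]
[(np.float64(-0.093), np.float64(0.048)), (np.float64(-0.086), np.float64(0.059)), (np.float64(-0.078), np.float64(0.07)), (np.float64(-0.068), np.float64(0.08)), (np.float64(-0.057), np.float64(0.088)), (np.float64(-0.045), np.float64(0.094)), (np.float64(-0.032), np.float64(0.1)), (np.float64(-0.019), np.float64(0.103))]
[(np.float64(-0.005), np.float64(0.105)), (np.float64(0.008), np.float64(0.104)), (np.float64(0.022), np.float64(0.102)), (np.float64(0.035), np.float64(0.099)), (np.float64(0.048), np.float64(0.093)), (np.float64(0.059), np.float64(0.086)), (np.float64(0.07), np.float64(0.078)), (np.float64(0.08), np.float64(0.068))]
```

```bash
python3 -m jog '[0.005,-0.105,0,0,0,0, -0.008,-0.104,0,0,0,0, -0.022,-0.102,0,0,0,0, -0.035,-0.099,0,0,0,0, -0.048,-0.093,0,0,0,0, -0.059,-0.086,0,0,0,0, -0.07,-0.078,0,0,0,0]'
python3 - <<'E'
from h import *
s=snapshot('top');save(s,'t3');st=read_state();print(st['ee_pos'],st['opening'],st['wrist_force'])
d=st['ee_pos'][:2]-[544,-179.5];print(np.hypot(*d),np.degrees(np.arctan2(d[1],d[0])))
r=valve(s,(544,-179.5));y=r['yellow'];d=y[:,:2]-[543,-179];print(len(y),np.degrees(np.median(np.arctan2(d[:,1],d[:,0]))))
s=snapshot('wrist');save(s,'w3')
E
```

```text
time_s: 4.5
ee_pos: [566.4, -137.7, 168.8]
orientation: [3.139, 0.001, 0.291]
wrist_force: [-2.1, -4.5, 5.0]
opening: 23.0
[ 565.68703957 -137.3677801   168.76568006] 22.890402023122526 [-1.86382485 -3.48441448  7.81718784]
47.3861967154604 62.76341468354992
4 88.70775305733127
```

View pics/w3.png

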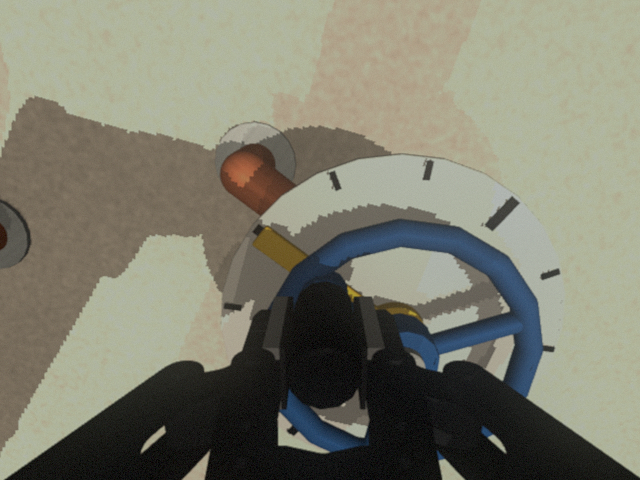

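View pics/t3.png

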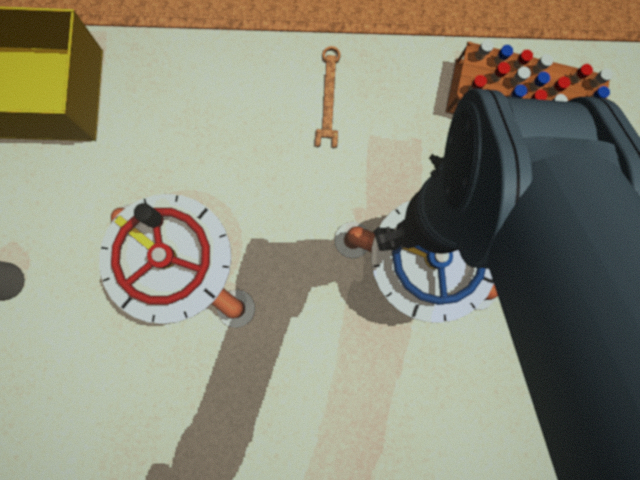

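The knob is held and has followed to about 62°. The pointer at upper left in the wrist view, (255–300, 230–265), is still at rest, and forces are small. I'll carry on around.

```bash
python3 -m jog '[-0.08,-0.068,0,0,0,0, -0.088,-0.057,0,0,0,0, -0.094,-0.045,0,0,0,0, -0.1,-0.032,0,0,0,0, -0.103,-0.019,0,0,0,0, -0.105,-0.005,0,0,0,0, -0.104,0.008,0,0,0,0, -0.102,0.022,0,0,0,0]'
python3 - <<'E'
from h import *
s=snapshot('scene');save(s,'s4');st=read_state();print(st['ee_pos'],st['opening'],st['wrist_force'])
d=st['ee_pos'][:2]-[544,-179.5];print(np.hypot(*d),np.degrees(np.arctan2(d[1],d[0])))
r=valve(s,(544,-179.5));y=r['yellow'];d=y[:,:2]-[545,-179];print(len(y),np.degrees(np.median(np.arctan2(d[:,1],d[:,0]))))
s=snapshot('wrist');save(s,'w4')
E
```

```text
time_s: 5.6
ee_pos: [521.6, -139.1, 169.0]
orientation: [3.138, -0.006, 0.292]
wrist_force: [8.5, -3.6, -2.9]
opening: 22.8
[ 520.72978264 -139.59466436  168.92514185] 23.23081408607265 [ 7.0974131  -4.76517404 -0.55114589]
46.194575742499254 120.24797869515083
19 114.42972876001672
```

View pics/w4.png

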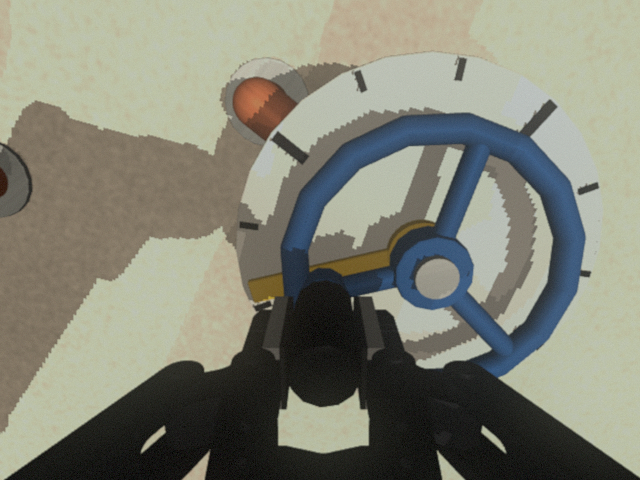

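View pics/s4.png

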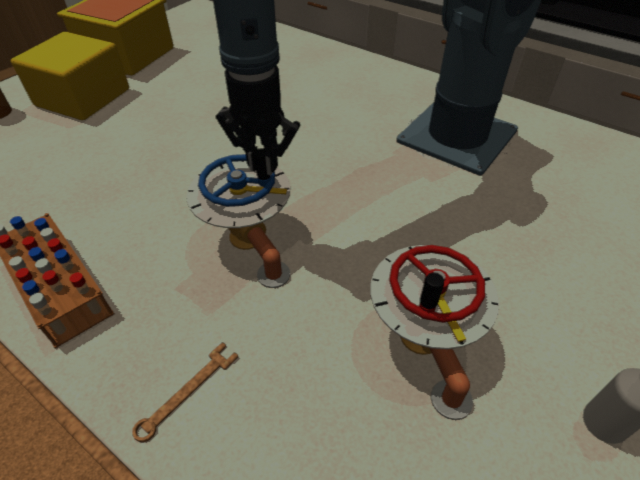

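The pointer now moves with the wheel, at about 115–120°. Continuing.

```bash
python3 -m jog '[-0.099,0.035,0,0,0,0, -0.093,0.048,0,0,0,0, -0.086,0.059,0,0,0,0, -0.078,0.07,0,0,0,0, -0.068,0.08,0,0,0,0, -0.057,0.088,0,0,0,0, -0.045,0.094,0,0,0,0, -0.032,0.1,0,0,0,0]'
python3 - <<'E'
from h import *
st=read_state();print(st['ee_pos'],st['opening'],st['wrist_force'])
P=np.array([[592.3,-170.9],[566,-137.5],[521.2,-139.3],st['ee_pos'][:2]]);print(circ(P))
for c in ([544,-179.5],[543,-179],circ(P)[0]):
    d=st['ee_pos'][:2]-c;print(np.hypot(*d),np.degrees(np.arctan2(d[1],d[0])))
E
```

```text
time_s: 6.7
ee_pos: [497.4, -178.0, 168.8]
orientation: [-3.139, -0.002, 0.294]
wrist_force: [-1.9, 6.3, 7.9]
opening: 23.1
[ 497.35923732 -178.03694735  168.80025523] 23.087964111875777 [-1.85408315  6.33772763  7.91146702]
(array([ 545.3082966 , -180.84483849]), np.float64(48.03181685653508))
46.66370395083482 178.20330417164604
45.650922098001566 178.79119755696192
48.031203795562035 176.64859349825824
```

```bash
python3 -m jog '[-0.019,0.103,0,0,0,0, -0.005,0.105,0,0,0,0, 0.008,0.104,0,0,0,0, 0.022,0.102,0,0,0,0, 0.035,0.099,0,0,0,0, 0.048,0.093,0,0,0,0, 0.059,0.086,0,0,0,0, 0.07,0.078,0,0,0,0]'
python3 - <<'E'
from h import *
st=read_state();print(st['ee_pos'],st['opening'],st['wrist_force'])
for c in ([544,-179.5],[545.3,-180.8]):
    d=st['ee_pos'][:2]-c;print(np.hypot(*d),np.degrees(np.arctan2(d[1],d[0])))
s=snapshot('top');save(s,'t5')
for c in ([543,-179],):
    r=valve(s,c);y=r['yellow'];d=y[:,:2]-c;print(len(y),np.degrees(np.median(np.arctan2(d[:,1],d[:,0]))))
s=snapshot('wrist');save(s,'w5')
E
```

```text
time_s: 7.7
ee_pos: [520.4, -222.0, 168.8]
orientation: [-3.141, 0.004, 0.291]
wrist_force: [-8.7, -2.1, 11.7]
opening: 22.8
[ 520.40341042 -222.04113596  168.77186429] 22.776623638406356 [-8.71805212 -2.07860528 11.73988723]
48.64717143691159 -119.0161241851681
48.173348110773205 -121.11868367581066
52 -123.34776527310045
```

View pics/w5.png

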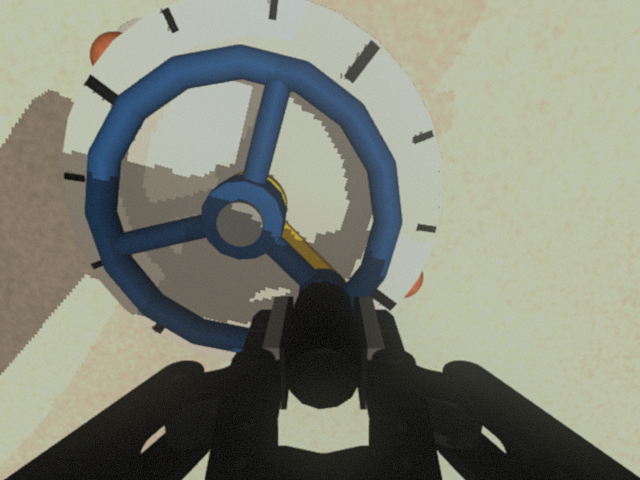

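View pics/t5.png

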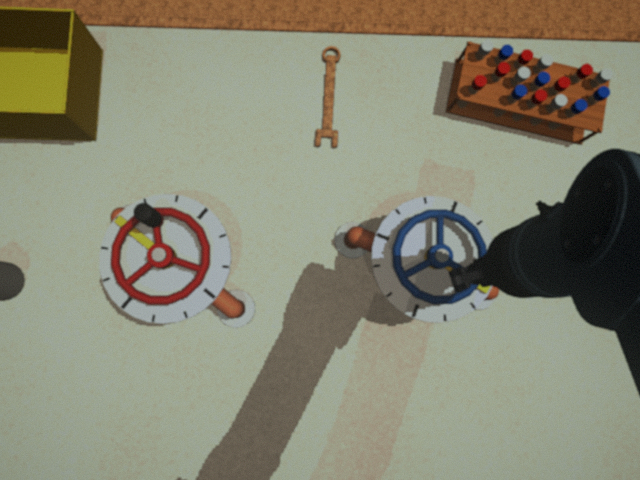

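The knob is at about 240° and the pointer aims just short of the opposite large tick, which is at (385,298) in the wrist view. I'll go about 8° more and measure again.

```bash
python3 -m jog '[0.04,0.039,0,0,0,0, 0.042,0.036,0,0,0,0, 0,0,0,0,0,0]'
python3 - <<'E'
from h import *
st=read_state();print(st['ee_pos'],st['opening'],st['wrist_force'])
for c in ([544,-179.5],[545.3,-180.8]):
    d=st['ee_pos'][:2]-c;print(np.hypot(*d),np.degrees(np.arctan2(d[1],d[0])))
s=snapshot('wrist');save(s,'w6')
K=s['img'][150:370,180:460];cv2.imwrite('pics/w6z.png',cv2.resize(K,None,fx=2.7,fy=2.7,interpolation=cv2.INTER_CUBIC))
E
```

```text
time_s: 8.18
ee_pos: [527.1, -225.5, 168.9]
orientation: [3.141, 0.002, 0.291]
wrist_force: [-6.4, -3.0, 10.5]
opening: 22.6
[ 527.13697404 -225.45843173  168.87572716] 22.648564534685878 [-6.35407141 -2.97560835 10.54929859]
48.954459365240695 -110.14905118349418
48.210694215323926 -112.13206188260894
```

View pics/w6z.png

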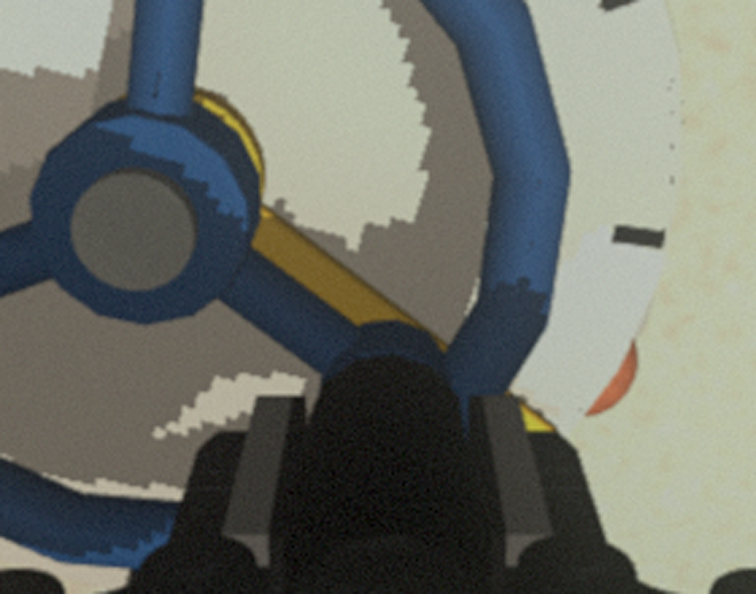

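The pointer tip now covers the target tick. I'll release, lift clear and measure with nothing in the way.

```bash
python3 -m jog '[0,0,0,0,0,0,0,0,0,0,0,0,0,0,0,0,0,0,0,0,0,0,0,0]' 1
python3 -m jog '[0,0,-0.2,0,0,0, 0,0,-0.5,0,0,0, 0,0,-0.7,0,0,0, -0.2,0.3,-0.4,0,0,0, -0.4,0.6,0,0,0,0, -0.6,0.7,0,0,0,0, -0.6,0.7,0,0,0,0, -0.4,0.5,0,0,0,0]'
python3 - <<'E'
from h import *
s=snapshot('top');save(s,'t7')
r=valve(s)
for c in ([543,-179],):
    y=r['yellow'];d=y[:,:2]-c;print(len(y),np.degrees(np.median(np.arctan2(d[:,1],d[:,0]))))
k=r['black'];top=k[k[:,2]>199];print('knob',cv2.minEnclosingCircle(top[:,:2].astype(np.float32)) if len(top)>3 else None)
K=s['img'][180:340,340:530];cv2.imwrite('pics/t7z.png',cv2.resize(K,None,fx=3.7,fy=3.7,interpolation=cv2.INTER_CUBIC))
s=snapshot('wrist');save(s,'w7')
s=snapshot('scene');save(s,'s7')
E
```

```text
time_s: 8.72
ee_pos: [528.5, -224.3, 168.1]
orientation: [-3.141, 0.0, 0.292]
wrist_force: [0.0, -0.7, -0.3]
opening: 85.4
time_s: 9.72
ee_pos: [448.7, -426.3, 277.3]
orientation: [3.14, 0.0, 0.289]
wrist_force: [0.4, -0.3, -0.2]
opening: 85.3
61 -113.46729819826544
knob ((524.24267578125, -222.85208129882812), 11.711904525756836)
```

View pics/t7z.png

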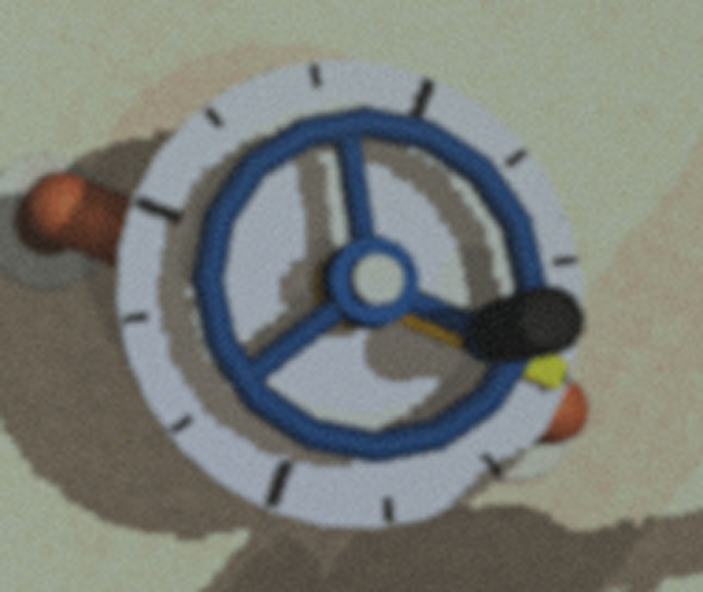

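View pics/s7.png

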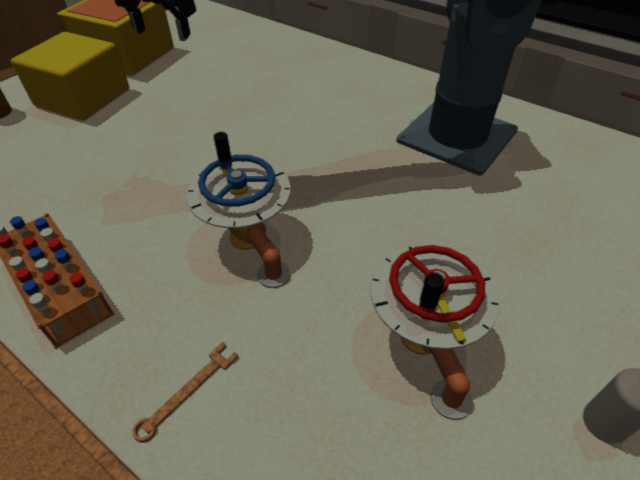

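View pics/w7.png

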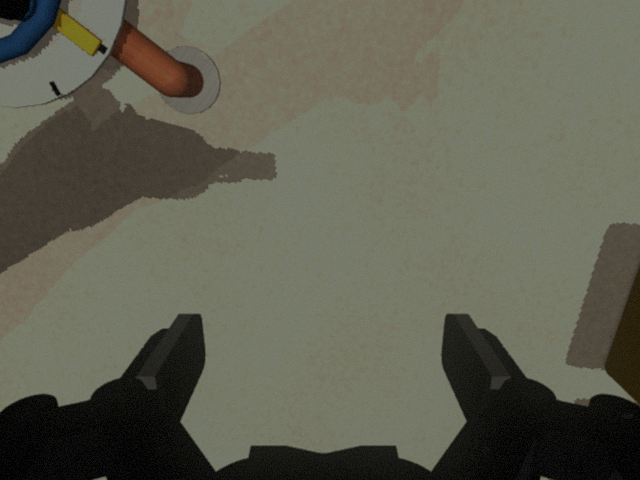

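The top view shows the knob standing over the pointer, which aims at the large tick opposite its start, to within about a degree. I'll take a closer wrist view to pin it down.

```bash
python3 -m jog '[0.3,-0.3,-0.3,0,0,0, 0.6,-0.66,-0.4,0,0,0, 0.6,-0.7,0,0,0,0, 0.4,-0.4,0,0,0,0, 0.2,-0.2,0,0,0,0, 0,0,0,0,0,0]'
python3 - <<'E'
from h import *
s=snapshot('wrist');save(s,'w8');np.save('w8.npy',s,allow_pickle=True)
r=valve(s)
print({k:(len(v),v.mean(0).round(1)) for k,v in r.items() if len(v)})
E
```

```text
time_s: 10.62
ee_pos: [532.6, -256.2, 318.5]
orientation: [-3.142, -0.0, 0.294]
wrist_force: [-0.3, -1.1, -1.0]
opening: 85.7
{'blue': (6376, array([ 557.5, -169.9,  149.9])), 'yellow': (309, array([ 520.8, -243.3,  127.4])), 'white': (16099, array([ 567.8, -188.6,  120.5])), 'black': (1395, array([ 529.5, -225.7,  198.9]))}
```

View pics/w8.png

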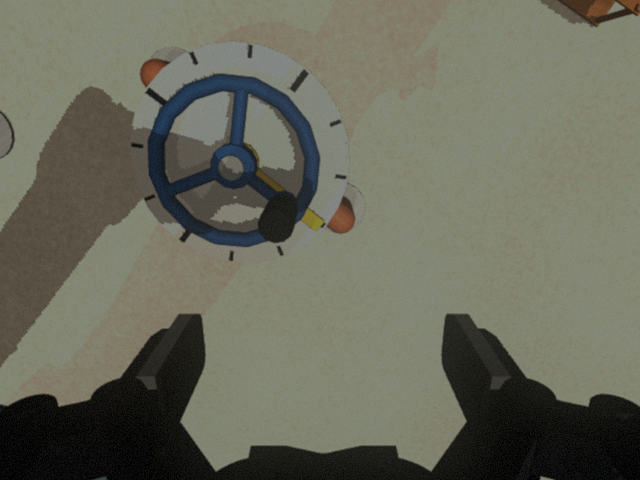

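Run:
```python
from h import *
s=np.load('w8.npy',allow_pickle=True).item()
hsv=cv2.cvtColor(s['img'],cv2.COLOR_BGR2HSV);H,S,V=[hsv[...,i].astype(int) for i in range(3)]
W=cloud(s)
# dial centre from all dial-height points (hull)
m=(abs(W[...,2]-120)<5)&(np.hypot(W[...,0]-545,W[...,1]+180)<110)&(S<70)
v,u=np.nonzero(m);P=ray_z(s,np.c_[u,v],120)
h=cv2.convexHull(P[:,:2].astype(np.float32))[:,0]
c=np.array([545.,-180.])
for _ in range(10):
    d=np.hypot(*(h-c).T);g=abs(d-90)<3;c,R=circ(h[g])
print('dial',c,R,g.sum(),cv2.minEnclosingCircle(h))
# ticks: dark pixels at radius 70-90
d=P[:,:2]-c
vv,uu=np.mgrid[:480,:640];A=ray_z(s,np.c_[uu.ravel(),vv.ravel()],120)[:,:2]-c
rr=np.hypot(*A.T).reshape(480,640);aa=np.degrees(np.arctan2(A[:,1],A[:,0])).reshape(480,640)
dark=((V<75)&(rr>70)&(rr<89)&(abs(W[...,2]-120)<6)).astype(np.uint8)
n,l,stt,_=cv2.connectedComponentsWithStats(dark)
for i in range(1,n):
    if stt[i,4]>=12:
        q=l==i;a=np.exp(1j*np.radians(aa[q]));print('tick',round(np.degrees(np.angle(a.mean()))%360,1),stt[i,4],rr[q].min().round(),rr[q].max().round())
ym=(H>20)&(H<36)&(S>120)&(abs(W[...,2]-127)<6)&(rr<95)
v,u=np.nonzero(ym);Y=ray_z(s,np.c_[u,v],127)[:,:2]-c;R=np.hypot(*Y.T)
for lo,hi in((70,75),(75,80),(80,84),(70,84)):
    g=(R>lo)&(R<hi);a=np.degrees(np.arctan2(Y[g,1],Y[g,0]))%360;print('ptr',lo,hi,g.sum(),((a.min()+a.max())/2).round(1),a.min().round(1),a.max().round(1),np.median(a).round(1))
# rectified picture at z=127
X=np.mgrid[-100:100:.33,-100:100:.33]
g=np.stack([c[0]-X[0],c[1]-X[1],np.full_like(X[0],127)],-1).reshape(-1,3)
p=proj(s,g).astype(np.float32).reshape(X.shape[1],-1,2)
cv2.imwrite('pics/rect8.png',cv2.remap(s['img'],p[...,0],p[...,1],cv2.INTER_CUBIC)[:600,:600])
```

```text
dial [ 544.31979987 -181.04383711] 89.5030390675896 89 ((544.3472290039062, -180.99923706054688), 89.84013366699219)
tick 8.1 43 79.0 88.0
tick 38.3 45 79.0 87.0
tick 338.0 138 70.0 88.0
tick 68.4 128 72.0 88.0
tick 307.9 34 79.0 88.0
tick 98.4 61 78.0 88.0
tick 277.9 30 80.0 88.0
tick 128.4 48 79.0 88.0
tick 158.5 68 77.0 89.0
tick 218.1 29 80.0 88.0
tick 188.3 28 80.0 88.0
ptr 70 75 78 247.7 243.1 252.2 247.7
ptr 75 80 79 247.7 243.4 252.0 247.8
ptr 80 84 62 247.6 243.7 251.5 247.4
ptr 70 84 219 247.7 243.1 252.2 247.7
```

View pics/rect8.png

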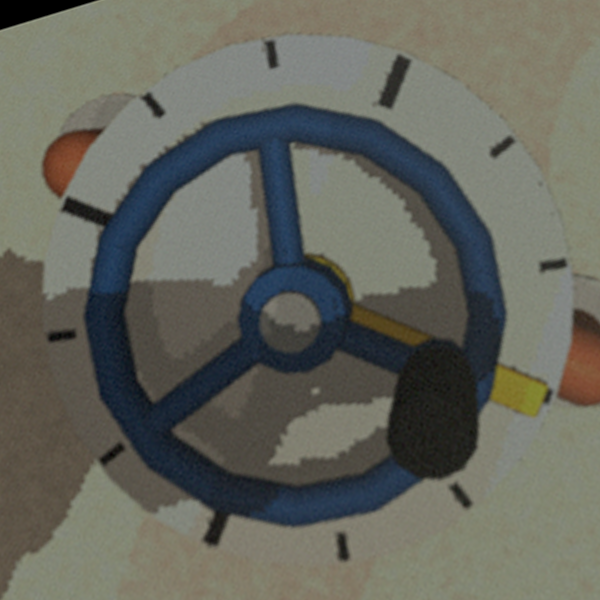

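In the rectified view the pointer stands at 247.7°. The tick opposite the closed mark is at about 248.2°, so it's within half a degree. The gripper is clear above the valve, so I'll hand the job in.

Run:
```python
from bench import *
print(job_done(),read_state()['time_s'],read_state()['wrist_force'])
```

```text
the job is handed in; nothing more can be done
the job is handed in; nothing more can be done
```

The blue-wheeled valve is open by half a turn, within about half a degree by my last measurement, and the job is handed in. I gripped the crank knob from above and turned the wheel anticlockwise. The first 59° or so only took up the slack, with the pointer still at rest. From there I carried the pointer round, then let go and moved the gripper clear.

- **Stem angle:** in the last wrist view the pointer stood at 247.7°. The tick it started from is at 68.4° and the one opposite at about 248.2°, so the turn comes to about 179.5°. Rougher readings from the top camera gave about 178.9°. Before release, the tool position put the knob at 248–250°.
- **Red valve:** I never went near it, and it looked unchanged in the last scene picture.
- **Limits:** each reading I took of the wrist force was under 16 N. My last clock reading was 10.6 s, just before handing in, with the gripper about 110 mm above the top of the knob.
- **Disagreement:** the cameras placed the valve axis up to about 5 mm apart. I therefore relied on the dial ticks and pointer seen together in one wrist picture.

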